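# Raise the pipette stand to its first rung

## Robot

A 6-joint arm with a two-finger parallel gripper is mounted at the origin on the work surface. World frame = base frame: x ahead of the robot, y to its left, z up, the work surface at z = 0. Lengths are in mm, angles in rad, forces in N, time in s.
With the tool pointing down it reaches from about 400 to 925 mm from the base axis. Payload 12.5 kg.
Tool frame: the origin (TCP) lies at the very end of the fingers, on their centre line; the grasp point (between the pads) lies 19 mm behind it; z points along the fingers, y is the line along which they close (so a half turn about z gives the same grasp; the last joint's range is limited). The gripper opens to 95 mm and grips with 3 to 60 N. Pads are 20 mm wide; open, the fingers measure 119 mm over their backs; the gripper's body (75 mm by 180 mm) begins 59 mm behind the grasp point.
Start: joints at [-1.215, 0.491, 1.559, -0, 1.092, -0.106], TCP at [278.501, -559.542, 185.661] pointing down, gripper open.
Joint ranges: [-3.1, 3.1], [-0.84, 2.19], [0.05, 2.79], [-1.13, 4.28], [0.06, 2.93], [-2.69, 2.69]. Speed limits (rad/s): [2.22, 2.22, 2.79, 3.14, 3.14, 3.14].

## Interface

Orientations are given as [roll, pitch, yaw] about the fixed x, y, z axes, in that order (R = Rz(yaw) Ry(pitch) Rx(roll)).
In Python, from cell import state, imaging, env, spot_in, mark_of gives the robot as it stands. The module is installed in compiled form; this text tells all that it offers.
- The arm moves only by the tool step_arm, never from a script. Its argument "increments" is a list of rows, each an object with "slide": the shift along the tool's x, y, z in m, a list of three; "roll": the turn about the tool's z in rad. A call has 1 to 5 rows; each row is the pose to reach, as a shift and turn from the pose commanded when the call began, along the tool's axes at that moment; what a row does not reach only later rows make up. A row lasts 1/8 s, in which the tool goes at most 62.5 mm and 10.7 degrees, less where a joint would pass 70% of its speed; a pose out of reach is approached as far as the arm can. A call with a gripper value outside its range is refused whole. "fingers" is the opening, from 0 (shut) to 1 (fully open), set as the call begins (left out, the last holds). The fingers move at their own pace and stop on an object; the grip force is fixed at half the most. Time passes only in rows, so rows that repeat a pose let the fingers close. It gives the time, the measured TCP pose, the force, the opening and the grip force at its end, in the units of the state.
- state(): the state, without advancing time (a new reading comes with each control period).
- imaging.read_camera(name): name is "scene" or "top" or "wrist"; returns a dict with "color" (420x560x3 uint8, red, green, blue), "z_map" (420x560 float32, mm along the optical axis (not along the pixel's ray), 0 where there is no reading), "intrinsics" (3x3 intrinsics, pixels), "distortion" ([k1, k2, p1, p2, k3] as OpenCV has them; the pictures are not rectified), "camera_from_world" (4x4, takes a point from world to camera coordinates). Camera axes: x right, y up, looking along -z (the intrinsics and any distortion apply to the point x, -y, -z); pixel columns grow to the right and rows downward; lengths in mm; the calibration is good to about 2 mm. A picture is of the moment at which its call begins.
- env.job_done(): hands the job in; it is judged then, once.
Trained networks look in the newest picture that a camera, given by its name, has taken for a name from the list of things; names that differ only in an ending like _2 or _b are one class to them, and where a whole thing is asked for, a point or a joint stands for the part that bears it (a point fixed in the world has none). Each returns a list of dicts, best first, with "confidence" (0 to 1); they miss things now and then, are a little off and sometimes report something else, mostly with a low value. They report only what shows in the picture. A call takes as long as a camera call.
- spot_in(camera, target): "bbox" ([left, top, right, bottom] in pixels, round what is visible of it).
- mark_of(camera, target): "uv" ([column, row] in pixels: a listed point, or the origin of a listed thing).
The state is a dict: "t": time; "joints": joint angles; "qvel": joint speeds; "tau": joint torques, N m; "eef_pos": TCP position; "tcp_rot": TCP orientation; "ft_force": force on the tool from outside, world axes, zero at the start; "moment": the same for the moment, N m; "opening": opening from 0.0 (shut) to 1.0 (fully open); "grip_force": force on a finger pad.
Only numpy, scipy, OpenCV 4.12 (cv2) and the standard library are available. Lean on these libraries where they do the work, as an engineer would, in place of code of your own. Each camera call takes 0.05 s, during which the arm holds its last target. There are 200 camera calls.

## Task

The sliding section of the pipette stand is parked at the bottom. Take it by its handle and raise it until its gravity pawl has snapped over the lowest rung (not the second one), then lower it slowly and gently, feeling for the rung, until the pawl sits on that rung and carries the section; only then let go. Do not drop it, do not force it down once it sits, and leave the tip box, bottle and beaker alone.

Things in the scene. Friction and masses are not known exactly. Their poses are not given: they have to be found in the camera images.
- stand: Fixed lower part of the pipette stand: grey base plate 200 x 250 x 12 mm, two aluminium uprights 16 mm square at y = -60 and +60 mm, up to z = 188 mm. Origin: centre of the base's underside; z up, y along the rungs. On the section a pipette (28 mm diameter, top at z = 245 mm at the start) hangs upright at y = -108 and +108, x = 46 mm, and rises with it.
- rung_zone (a point): Point between the uprights (stand's frame x = 0, y = 0, z = 106 mm), the middle of where the lowest rung may be. Two round steel rungs, 10 mm diameter, run along y at x = 0, the second 45 mm above the first. They are on an insert clamped at a different height each time: the lowest rung's axis is anywhere from 12 mm below to 12 mm above this point, and is not measured.
- hanger_handle (a point): Centre of the black handle bar on top of the sliding section: 100 mm long (y), 14 mm thick (x), 16 mm high (z), axes parallel to the stand's; at the start x = 22, z = 222 mm in its frame. Pinch it from above across its thickness; below the bar 24 mm are free; its posts are at y = -42 and +42 mm. The section with its pawl weighs 6 to 9 N and slides straight up and down, friction about 0.6 N.
- hanger (a joint): Height of the sliding section in m: 0 parked at the bottom (start), end stop 0.13. On the lowest rung it reads 0.038 to 0.062. Going up, the pawl folds under the rung (slight drag, under 1 N) and snaps back over it about 12 mm above its seat. At 0.08 to 0.09 it is past the lowest rung and short of the second wherever these are; past 0.092 it may catch on the second and cannot come down again.
- pawl: Dark steel gravity pawl, 22 mm wide, in the middle of the section, on a pin along y. Origin on the pin (x = 28, z = 85 mm in the stand's frame at the start). Its arm slopes down to -x to a flat-bottomed toe, underside 24 mm below the pin, x = -20 to -36 mm from it. A round counterweight at +x swings it back to its stop (axes then parallel to the stand's); it folds downwards only. Bears up to 25 N.
- tipbox: Green pipette tip box 120 x 85 x 57 mm standing loose on the bench beside the stand; origin at the centre of its underside. Bystander.
- reagent: Clear plastic bottle, 68 mm diameter, 150 mm high, loose on the bench; origin at the centre of its underside. Bystander.
- beaker: Glass beaker, 70 mm diameter, 85 mm high, loose on the bench; origin at the centre of its underside. Bystander.

How it is judged:
By the outcome, as a careful person would: the job done as asked, in the order asked, and still so for the second after the job is handed in, with the robot touching nothing.
It also fails if it takes over 58 s, if anything falls off the work surface, if the arm or the gripper's body presses on something with over 40 N, if the wrist force passes 120 N, or if a joint passes its speed limit or range.

## Working session

There is one attempt and no reset: what is moved stays moved. The work goes in short steps, Python scripts to look and compute and a tool call to move; the robot and the scene stay as the last step left them, time stands still between calls to the robot, and variables do not carry over. Pictures are saved under pics/ and viewed, at most 10 in all, crops included, and the job is handed in when it is done.

Besides the shell and the picture viewer there is one more tool, called by a JSON object that holds its "name" and its "arguments". step_arm: Moves the arm, as the interface text tells. Its arguments: {"type":"object","properties":{"increments":{"type":"array"},"fingers":{"type":"number"}},"required":["increments"]}

```bash
mkdir -p pics
cat > h.py <<'E'
import numpy as np, cv2
from cell import state, imaging, env, spot_in, mark_of
def ray(c,uv):
    K=np.array(c["intrinsics"],float);d=np.array(c["distortion"],float)
    p=cv2.undistortPoints(np.array([[uv]],float),K,d)[0,0]
    M=np.linalg.inv(np.array(c["camera_from_world"],float))
    return M[:3,3], M[:3,:3]@np.array([p[0],-p[1],-1.0])
def at_z(c,uv,z):
    o,r=ray(c,uv); return o+r*(z-o[2])/r[2]
def at_d(c,uv):
    u,v=int(round(uv[0])),int(round(uv[1])); z=c["z_map"][max(v-1,0):v+2,max(u-1,0):u+2]; z=z[z>0]
    o,r=ray(c,uv); return o+r*np.median(z) if z.size else None
def cloud(c):
    h,w=c["z_map"].shape; uu,vv=np.meshgrid(np.arange(w),np.arange(h))
    p=cv2.undistortPoints(np.stack([uu,vv],-1).reshape(-1,1,2).astype(float),np.array(c["intrinsics"],float),np.array(c["distortion"],float)).reshape(h,w,2)
    P=np.stack([p[...,0],-p[...,1],-np.ones((h,w))],-1)*c["z_map"][...,None]
    M=np.linalg.inv(np.array(c["camera_from_world"],float))
    return P@M[:3,:3].T+M[:3,3]
def save(c,n): cv2.imwrite("pics/"+n,c["color"][...,::-1])
E
python3 - <<'E'
from h import *
np.set_printoptions(precision=1,suppress=True)
print(state())
for n in ["scene","top"]:
    c=imaging.read_camera(n); save(c,n+"0.png")
    for t in ["stand","hanger_handle","pawl","rung_zone","tipbox","reagent","beaker"]:
        for m in mark_of(n,t)[:2]: print(n,t,np.round(m["uv"],1),round(m["confidence"],2),at_d(c,m["uv"]))
E
```

```text
{'t': 0.0, 'joints': array([-1.2,  0.5,  1.6, -0. ,  1.1, -0.1]), 'qvel': array([-0., -0., -0., -0.,  0.,  0.]), 'tau': array([  0. , -61.3, -25.8,   0.1,   0. ,  -0. ]), 'eef_pos': array([ 278.4, -559.2,  185. ]), 'tcp_rot': array([-3.1, -0. ,  0.5]), 'ft_force': array([0.1, 0.3, 0.1]), 'moment': array([-0.1,  0. , -0.1]), 'grip_force': 0.0, 'opening': 0.9955483486327553}
scene stand [198.7 262.5] 0.76 [ 539.  -125.8   15.8]
scene hanger_handle [189.1 193.4] 0.72 [ 544.9 -124.9  231.2]
scene hanger_handle [193.7 246.3] 0.69 [ 554.6 -131.5   85.3]
scene pawl [193.7 244.9] 0.77 [ 555.4 -131.    90.4]
scene rung_zone [193.5 230.8] 0.91 [ 402.3 -129.     1.2]
scene tipbox [ 96.8 290.6] 0.76 [ 625.3 -360.4   56.8]
scene reagent [270.6 212.2] 0.66 [409.9  78.3  35.9]
scene beaker [271.5 212.7] 0.75 [406.2  81.4  30.7]
top stand [342.2 231.1] 0.56 [ 520.1 -102.4  166.3]
top hanger_handle [354.4 220.5] 0.62 [ 546.2 -123.5  228.4]
top pawl [343.8 219.2] 0.7 [ 552.7 -118.4   93.1]
top rung_zone [349.  233.1] 0.96 [ 512.5 -146.1   11.4]
top tipbox [420.1 211.7] 0.8 [ 573.1 -350.    54.8]
top reagent [275.  276.8] 0.89 [396.2  75.3 111.4]
top beaker [340.5 171.8] 0.84 [ 700.3 -125.2    1.5]
```

```bash
python3 - <<'E'
import cv2,numpy as np
a=cv2.imread("pics/scene0.png");b=cv2.imread("pics/top0.png")
cv2.imwrite("pics/two.png",np.hstack([cv2.resize(a[120:380,20:340],(400,325)),cv2.resize(b[120:330,220:480],(400,323))[:323].copy() if 0 else cv2.resize(b[120:330,220:480],(400,325))]))
E
python3 - <<'E'
from h import *
np.set_printoptions(precision=1,suppress=True)
for n in ["scene","top"]:
    c=imaging.read_camera(n);P=cloud(c).reshape(-1,3);col=c["color"].reshape(-1,3).astype(int)
    near=np.hypot(P[:,0]-545,P[:,1]+124)<90
    m=near&(P[:,2]>222)&(P[:,2]<240)&(col.max(1)<70)
    Q=P[m]; print(n,m.sum(),Q.mean(0),np.median(Q[:,2]))
    if m.sum()>5:
        r=cv2.minAreaRect(Q[:,:2].astype(np.float32)); print(r)
        w,v=np.linalg.eigh(np.cov(Q[:,:2].T)); print(v[:,1])
    m=(np.hypot(P[:,0]-545,P[:,1]+124)<180)&(P[:,2]>234); Q=P[m]
    print('high',m.sum()); 
    for k in [Q[:,1]>-124,Q[:,1]<-124]: print(Q[k].mean(0) if k.sum() else None, k.sum())
E
```

```text
scene 303 [ 546.8 -123.9  228.7] 229.6040223100374
((544.6444702148438, -123.61132049560547), (17.381467819213867, 98.18809509277344), 8.775256156921387)
[-0.2  1. ]
high 126
[551.  -15.4 244.2] 62
[ 586.5 -223.3  244. ] 64
top 217 [ 545.1 -119.7  228.5] 228.61110960194935
((545.3117065429688, -119.79703521728516), (13.823391914367676, 97.3955078125), 9.661014556884766)
[-0.2  1. ]
high 1009
[ 530.    42.4 1105.5] 953
[ 587.6 -221.9  244.1] 56
```

View pics/two.png

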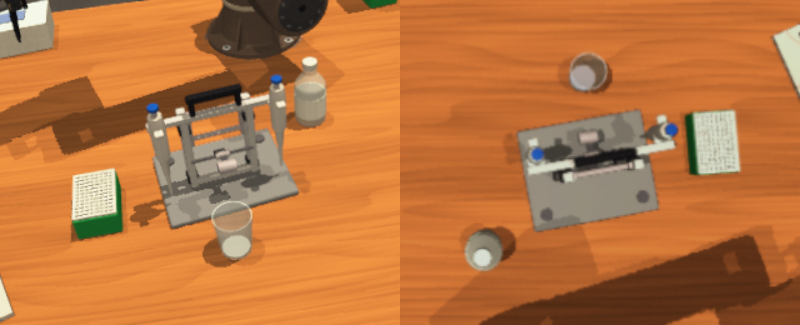

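The pictures show the black handle on top of the stand between two blue-capped pipettes. The tip box is on the -y side, the beaker beyond the stand and the bottle near the robot. The handle measures about (545, -122), with its top at z ≈ 229 (230 expected). The stand's yaw is about 9.6°. I'll rise first, then go over the handle.

```bash
cat >> h.py <<'E'
from scipy.spatial.transform import Rotation as Ro
def go(target,yaw):
    s=state();R=Ro.from_euler("xyz",s["tcp_rot"]);d=R.inv().apply(np.array(target)-s["eef_pos"])
    print("pos",np.round(s["eef_pos"],1),"rot",np.round(s["tcp_rot"],4),"slide mm",np.round(d,1),"roll",round(-(yaw-s["tcp_rot"][2]),4),"F",np.round(s["ft_force"],2),"t",round(s["t"],2))
E
python3 -c "
from h import *
go([545.5,-122,330],1.738)"
```

```text
pos [ 278.5 -559.5  185.7] rot [3.1415 0.     0.4618] slide mm [ 434.  -272.7 -144.4] roll -1.2762 F [ 0.54 -0.38  0.16] t 0.9
```

{"name": "step_arm", "arguments": {"increments": [{"slide": [0, 0, -0.05], "roll": 0}, {"slide": [0, 0, -0.1], "roll": 0}, {"slide": [0, 0, -0.145], "roll": 0}, {"slide": [0.035, -0.022, -0.145], "roll": 0}, {"slide": [0.075, -0.047, -0.145], "roll": 0}], "fingers": 0.55}}

```text
t: 1.52
eef_pos: [324.8, -483.5, 330.9]
tcp_rot: [3.141, -0.0, 0.46]
ft_force: [-0.1, -0.1, 1.1]
opening: 0.569
grip_force: 0.0
```

{"name": "step_arm", "arguments": {"increments": [{"slide": [0.045, -0.028, 0], "roll": 0}, {"slide": [0.09, -0.056, 0], "roll": 0}, {"slide": [0.135, -0.085, 0], "roll": 0}, {"slide": [0.18, -0.113, 0], "roll": 0}, {"slide": [0.225, -0.141, 0], "roll": 0}]}}

```text
t: 2.15
eef_pos: [464.0, -256.0, 330.9]
tcp_rot: [3.141, -0.0, 0.462]
ft_force: [0.4, -0.2, 0.0]
opening: 0.55
grip_force: 0.0
```

{"name": "step_arm", "arguments": {"increments": [{"slide": [0.034, -0.021, 0], "roll": -0.15}, {"slide": [0.067, -0.042, 0], "roll": -0.3}, {"slide": [0.1, -0.063, 0], "roll": -0.45}, {"slide": [0.134, -0.084, 0], "roll": -0.6}, {"slide": [0.134, -0.084, 0], "roll": -0.75}]}}

```text
t: 2.78
eef_pos: [546.7, -120.6, 330.5]
tcp_rot: [-3.141, -0.0, 1.22]
ft_force: [-0.7, -0.2, -0.2]
opening: 0.548
grip_force: 0.0
```

{"name": "step_arm", "arguments": {"increments": [{"slide": [0, 0, 0], "roll": -0.15}, {"slide": [0, 0, 0], "roll": -0.3}, {"slide": [0, 0, 0], "roll": -0.45}, {"slide": [0, 0, 0], "roll": -0.526}, {"slide": [0, 0, 0], "roll": -0.526}]}}

```text
t: 3.4
eef_pos: [545.8, -122.6, 330.6]
tcp_rot: [3.142, 0.0, 1.737]
ft_force: [0.7, 0.1, -1.0]
opening: 0.548
grip_force: 0.0
```

Run:
```python
from h import *
np.set_printoptions(precision=1,suppress=True)
c=imaging.read_camera("wrist");save(c,"w0.png")
go([545.5,-122,330],1.738)
P=cloud(c).reshape(-1,3);col=c["color"].reshape(-1,3).astype(int)
m=(np.hypot(P[:,0]-545,P[:,1]+122)<70)&(P[:,2]>218)&(P[:,2]<236)&(col.max(1)<90)
Q=P[m];print(m.sum(),Q.mean(0))
if m.sum()>9: print(cv2.minAreaRect(Q[:,:2].astype(np.float32)))
print(mark_of("wrist","hanger_handle"),[at_z(c,k["uv"],222) for k in mark_of("wrist","hanger_handle")])
```

```text
pos [ 545.8 -122.6  330.7] rot [3.1 0.  1.7] slide mm [ 0.7 -0.2  0.7] roll -0.002 F [-0.   0.1 -0.4] t 3.45
1213 [ 543.5 -120.3  227.6]
((543.9700317382812, -121.96955871582031), (13.849310874938965, 97.36360931396484), 9.718652725219727)
[{'uv': [272.6, 196.0], 'confidence': 0.66}] [array([ 543.2, -121.7,  222. ])]
```

View pics/w0.png

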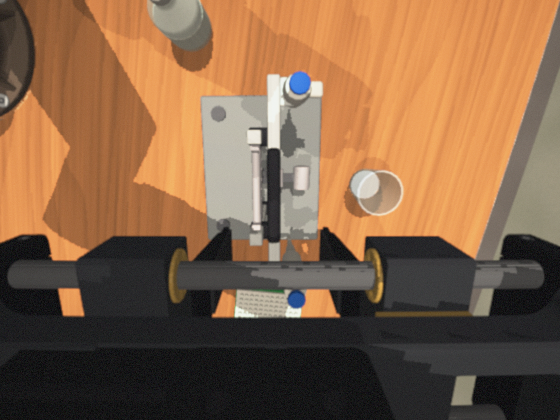

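The wrist view shows the bar running vertically at column 274, rows 150–242, and centred between the fingers. I'll descend 125 mm.

{"name": "step_arm", "arguments": {"increments": [{"slide": [0.0005, -0.0015, 0.035], "roll": -0.003}, {"slide": [0.0005, -0.0015, 0.07], "roll": -0.003}, {"slide": [0.0005, -0.0015, 0.095], "roll": -0.003}, {"slide": [0.0005, -0.0015, 0.115], "roll": -0.003}, {"slide": [0.0005, -0.0015, 0.126], "roll": -0.003}]}}

```text
t: 4.18
eef_pos: [544.1, -122.4, 203.7]
tcp_rot: [-3.141, -0.0, 1.74]
ft_force: [0.4, 0.3, -0.5]
opening: 0.549
grip_force: 0.0
```

{"name": "step_arm", "arguments": {"increments": [{"slide": [0, 0, 0], "roll": 0}, {"slide": [0, 0, 0], "roll": 0}]}}

```text
t: 4.42
eef_pos: [544.6, -122.5, 205.4]
tcp_rot: [3.141, 0.001, 1.741]
ft_force: [1.0, -0.4, 0.3]
opening: 0.551
grip_force: 0.0
```

Run:
```python
from h import *
c=imaging.read_camera("wrist");save(c,"w1.png");go([544,-122,205],1.740)
```

```text
pos [ 544.6 -122.5  205.5] rot [3.1404e+00 7.0000e-04 1.7406e+00] slide mm [ 0.6 -0.5  0.5] roll 0.0006 F [0.3  0.81 0.38] t 4.47
```

View pics/w1.png

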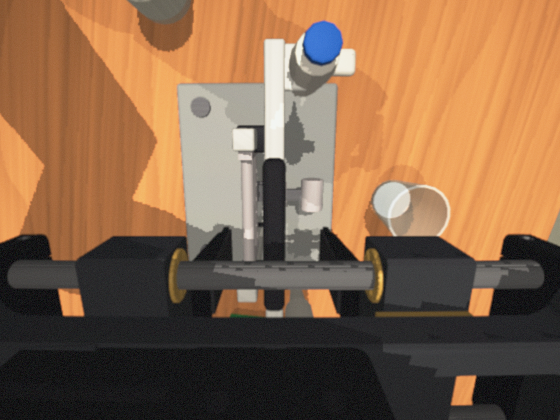

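The bar (column 274) is between the fingers at columns 225 and 330. No contact so far, so I'll close.

{"name": "step_arm", "arguments": {"increments": [{"slide": [0, 0, 0], "roll": 0}, {"slide": [0, 0, 0], "roll": 0}, {"slide": [0, 0, 0], "roll": 0}, {"slide": [0, 0, 0], "roll": 0}, {"slide": [0, 0, 0], "roll": 0}], "fingers": 0}}

```text
t: 5.1
eef_pos: [544.3, -122.4, 204.6]
tcp_rot: [3.142, 0.0, 1.741]
ft_force: [0.3, -0.3, 1.4]
opening: 0.082
grip_force: 0.0
```

{"name": "step_arm", "arguments": {"increments": [{"slide": [0, 0, 0], "roll": 0}, {"slide": [0, 0, 0], "roll": 0}, {"slide": [0, 0, 0], "roll": 0}]}}

```text
t: 5.48
eef_pos: [544.3, -122.4, 204.6]
tcp_rot: [3.142, 0.0, 1.741]
ft_force: [-0.3, 0.3, 0.2]
opening: 0.003
grip_force: 0.0
```

The fingers shut without a grip, so I'll look before doing anything else.

Run:
```python
from h import *
np.set_printoptions(precision=1,suppress=True)
c=imaging.read_camera("wrist");w=c["color"];s=imaging.read_camera("scene")
P=cloud(s).reshape(-1,3)
a=cv2.resize(s["color"][130:290,110:290],(450,400));b=cv2.resize(w[130:330,160:340],(350,400))
cv2.imwrite("pics/c2.png",np.hstack([a,b])[...,::-1]);print(state())
```

```text
{'t': 5.575, 'joints': array([-0.3,  0.4,  1.7, -0. ,  1.1, -0.5]), 'qvel': array([ 0.,  0.,  0., -0., -0., -0.]), 'tau': array([  0. , -52.9, -25.3,   0. ,   0.1,   0. ]), 'eef_pos': array([ 544.3, -122.4,  204.6]), 'tcp_rot': array([-3.1,  0. ,  1.7]), 'ft_force': array([-0.7, -1.6,  0.7]), 'moment': array([ 0. , -0.1,  0. ]), 'grip_force': 0.0, 'opening': 0.0032683637963838376}
```

View pics/c2.png

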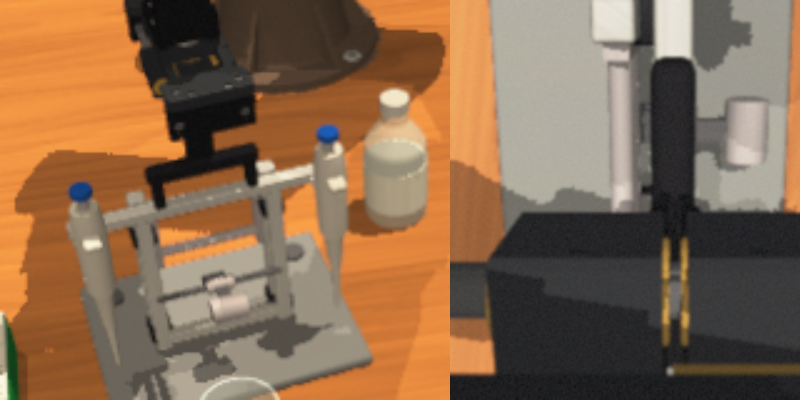

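Run:
```python
from h import *
np.set_printoptions(precision=1,suppress=True,linewidth=150)
st=state();print(st["eef_pos"])
for n in ["scene","wrist","top"]:
    c=imaging.read_camera(n);M=np.array(c["camera_from_world"]);W=np.linalg.inv(M)
    print(n,"cam at",W[:3,3],"look",-W[:3,2],"f",c["intrinsics"][0][0],"dist",c["distortion"])
    def pr(p):
        q=M@np.r_[p,1]; q=q[:3]*[1,-1,-1]
        return cv2.projectPoints(q[None],np.zeros(3),np.zeros(3),np.array(c["intrinsics"],float),np.array(c["distortion"],float))[0].ravel()
    for dz in (0,19,40): print("tcp+",dz,pr(st["eef_pos"]+[0,0,dz]), at_d(c,pr(st["eef_pos"]+[0,0,dz])))
    P=cloud(c).reshape(-1,3);col=c["color"].reshape(-1,3).astype(int)
    # in stand-aligned coordinates about the handle
    a=np.radians(9.7);d=P-[544,-122,0];x=d[:,0]*np.cos(a)+d[:,1]*np.sin(a);y=-d[:,0]*np.sin(a)+d[:,1]*np.cos(a)
    for lo in range(196,300,8):
        m=(abs(x)<40)&(abs(y)<60)&(P[:,2]>=lo)&(P[:,2]<lo+8)
        if m.sum()>3: print(lo,m.sum(),"x",np.percentile(x[m],[2,50,98]),"y",np.percentile(y[m],[2,50,98]))
```

```text
[ 544.3 -122.4  204.6]
scene cam at [1440.7 -113.6  896. ] look [-0.8  0.2 -0.6] f 512.3538570132506 dist [-0.2  0.   0.   0.   0. ]
tcp+ 0 [191.6 202.8] [ 280.4 -125.     1. ]
tcp+ 19 [190.6 195.9] [ 548.5 -122.4  226.8]
tcp+ 40 [189.5 188.1] [ 549.7 -122.4  248.6]
196 32 x [-5.5  5.4  7.9] y [-48.3  37.3  46.9]
204 27 x [0.2 5.3 8.1] y [-47.9 -40.1  45.3]
212 73 x [1.4 4.2 7.4] y [-48.8  -1.4  46. ]
220 131 x [-0.9  5.1  8. ] y [-50.9  -0.7  48.5]
228 193 x [-7.1  2.2  8.2] y [-48.2  -3.   46.8]
236 31 x [-2.8  3.4  5.9] y [-12.8  -3.4  10. ]
244 32 x [3.  6.1 9.5] y [-13.1  -1.5  10.5]
252 27 x [ 2.1  7.4 10.6] y [-13.1  -0.2   9. ]
wrist cam at [533.6 -58.3 401.9] look [ 0.  -0.2 -1. ] f 301.66591761575313 dist [-0.  0.  0.  0.  0.]
tcp+ 0 [274.8 230.2] [ 542.7 -112.8  234.3]
tcp+ 19 [274.8 239.8] [ 542.7 -112.9  250.1]
tcp+ 40 [274.7 252.8] [ 542.7 -112.6  268.7]
212 16 x [-5.3  0.1  5.5] y [48.6 49.8 49.9]
220 1026 x [-6.9  0.4  6.9] y [ 8.  30.3 49.2]
228 624 x [-4.8 -0.2  4.6] y [ 9.4 27.9 46.7]
236 79 x [-4.6  0.9  5.7] y [ 9.  10.7 11.2]
244 94 x [-5.7  0.9  7. ] y [ 8.9 10.7 11.2]
252 65 x [-2.2  0.4  3.5] y [ 9.  10.5 11.4]
260 64 x [-2.1  0.6  3.4] y [ 8.8  9.5 11.2]
268 39 x [-0.5  0.4  1.8] y [8.8 9.2 9.6]
276 21 x [-0.3  0.8  1.7] y [-7.1 -2.1  9.7]
284 153 x [-0.9  0.4  2.1] y [-11.2  -6.5   0.3]
292 23 x [-1.1 -1.1  2.3] y [-3.6 -0.7  1.2]
top cam at [ 528.8   45.4 1155.2] look [ 0.1  0.  -1. ] f 378.96271409299635 dist [-0.1  0.   0.   0.   0. ]
tcp+ 0 [352.3 221.5] [538.3 -57.7 571.4]
tcp+ 19 [353.6 221.3] [538.5 -59.7 571.6]
tcp+ 40 [355.2 221.2] [538.8 -62.3 571.1]
220 15 x [-5.1  2.9  8.3] y [36.3 43.1 51.1]
228 23 x [-3.6  2.1  7.4] y [36.2 43.8 49.5]
```

By depth the bar sits at z 214–230, but no finger shows below it. The fingertips seem to end near z ≈ 230, higher than the reported TCP of 204.6. I'll raise the arm and measure the real tip height.

{"name": "step_arm", "arguments": {"increments": [{"slide": [0, 0, -0.02], "roll": 0}, {"slide": [0, 0, -0.05], "roll": 0}, {"slide": [0, 0, -0.05], "roll": 0}], "fingers": 0.55}}

```text
t: 6.1
eef_pos: [545.0, -122.7, 256.4]
tcp_rot: [3.138, 0.002, 1.741]
ft_force: [-0.0, -0.1, -1.3]
opening: 0.261
grip_force: 0.0
```

{"name": "step_arm", "arguments": {"increments": [{"slide": [0, 0, 0], "roll": 0}, {"slide": [0, 0, 0], "roll": 0}, {"slide": [0, 0, 0], "roll": 0}]}}

```text
t: 6.48
eef_pos: [544.1, -122.4, 254.0]
tcp_rot: [-3.141, -0.0, 1.741]
ft_force: [0.3, -0.2, 0.0]
opening: 0.537
grip_force: 0.0
```

Run:
```python
from h import *
np.set_printoptions(precision=1,suppress=True,linewidth=150)
st=state();print(st["eef_pos"],st["opening"])
c=imaging.read_camera("scene");P=cloud(c).reshape(-1,3)
cv2.imwrite("pics/c3.png",cv2.resize(c["color"][110:270,110:310],(750,600))[...,::-1])
a=np.radians(9.7);d=P-[544,-122,0];x=d[:,0]*np.cos(a)+d[:,1]*np.sin(a);y=-d[:,0]*np.sin(a)+d[:,1]*np.cos(a)
for lo in range(204,330,6):
    m=(abs(x)<70)&(abs(y)<25)&(P[:,2]>=lo)&(P[:,2]<lo+6)
    if m.sum(): print(lo,m.sum(),"x",np.percentile(x[m],[2,50,98]),"y",np.percentile(y[m],[2,50,98]))
```

```text
[ 544.1 -122.4  254. ] 0.5370363943565438
216 34 x [1.4 4.5 7.6] y [-23.    2.2  23.2]
222 63 x [1.2 4.9 8.6] y [-22.3  -2.5  24.4]
228 94 x [-6.5  1.6  7. ] y [-24.2   0.2  24.1]
234 1 x [0.9 0.9 0.9] y [10.4 10.4 10.4]
282 24 x [-32.5  27.1  30.7] y [-13.   -5.4   8.8]
288 25 x [-29.4  28.2  30.6] y [-11.8  -3.2   9.2]
294 24 x [27.9 30.8 35.1] y [-12.5  -2.1   8.7]
300 26 x [28.9 31.6 33.5] y [-13.1  -0.7   9.8]
306 31 x [30.6 32.1 35.8] y [-12.8  -2.1  10.2]
312 30 x [28.6 32.7 36.1] y [-13.1  -2.6   9.7]
318 25 x [30.7 33.8 36.2] y [-13.   -1.1   9.4]
324 31 x [30.5 34.2 36.6] y [-11.9  -0.7  10.1]
```

View pics/c3.png

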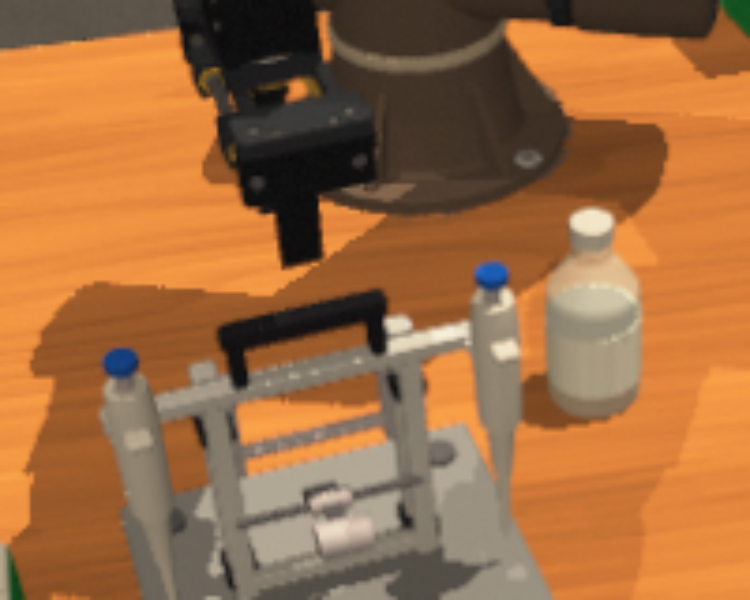

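The scene picture shows the finger ending about 40 px above the bar. The cloud puts the true tips at z ≈ 282 while the reported TCP is 254, so the tips sit about 28 mm above the reported TCP. The lateral centring is right. I'll go down to a reported z of about 178 (true tip ≈ 206), watching the force, and then verify.

{"name": "step_arm", "arguments": {"increments": [{"slide": [0, 0, 0.025], "roll": 0}, {"slide": [0, 0, 0.045], "roll": 0}, {"slide": [0, 0, 0.06], "roll": 0}, {"slide": [0, 0, 0.07], "roll": 0}, {"slide": [0, 0, 0.076], "roll": 0}]}}

```text
t: 7.15
eef_pos: [544.3, -122.5, 178.3]
tcp_rot: [-3.142, 0.0, 1.741]
ft_force: [0.2, -0.1, -0.3]
opening: 0.549
grip_force: 0.0
```

{"name": "step_arm", "arguments": {"increments": [{"slide": [0, 0, 0], "roll": 0}, {"slide": [0, 0, 0], "roll": 0}]}}

```text
t: 7.4
eef_pos: [544.5, -122.5, 179.1]
tcp_rot: [3.141, 0.0, 1.741]
ft_force: [-0.1, -0.1, 0.3]
opening: 0.552
grip_force: 0.0
```

Run:
```python
from h import *
np.set_printoptions(precision=1,suppress=True,linewidth=150)
st=state();print(st["eef_pos"],st["opening"],st["ft_force"])
c=imaging.read_camera("scene");P=cloud(c).reshape(-1,3)
cv2.imwrite("pics/c4.png",cv2.resize(c["color"][130:270,110:290],(720,560))[...,::-1])
a=np.radians(9.7);d=P-[544,-122,0];x=d[:,0]*np.cos(a)+d[:,1]*np.sin(a);y=-d[:,0]*np.sin(a)+d[:,1]*np.cos(a)
for lo in range(186,240,6):
    m=(abs(x)<70)&(abs(y)<25)&(P[:,2]>=lo)&(P[:,2]<lo+6)
    if m.sum(): print(lo,m.sum(),"x",np.percentile(x[m],[2,50,98]),"y",np.percentile(y[m],[2,50,98]))
```

```text
[ 544.5 -122.5  179.1] 0.5516130796044504 [-0.1 -0.1  0.3]
186 66 x [-7.7  4.2  8. ] y [-23.7  -7.9  23.2]
192 9 x [-5.2 -0.1  5. ] y [-23.6 -15.6  24.2]
204 2 x [28.4 28.7 29. ] y [5.1 6.1 7.2]
210 24 x [27.9 30.1 34. ] y [-12.7  -1.8   9.5]
216 32 x [ 2.8 29.7 33.7] y [-21.9  -5.8  21.9]
222 56 x [ 2.9  8.1 34.7] y [-23.1  -4.2  23.4]
228 30 x [ 3.7 32.8 37. ] y [-17.6  -1.8  20.2]
234 23 x [32.3 34.6 37.1] y [-12.2  -4.5   9.1]
```

View pics/c4.png

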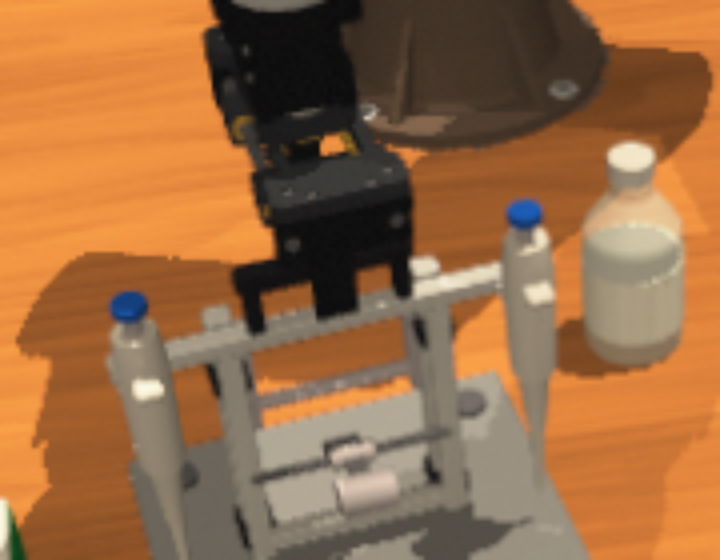

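The near finger (column 335, rows 250–315) now passes in front of the bar, with its tip at z ≈ 208, above the crossbar at 192. Closing.

{"name": "step_arm", "arguments": {"increments": [{"slide": [0, 0, 0], "roll": 0}, {"slide": [0, 0, 0], "roll": 0}, {"slide": [0, 0, 0], "roll": 0}, {"slide": [0, 0, 0], "roll": 0}, {"slide": [0, 0, 0], "roll": 0}], "fingers": 0}}

```text
t: 8.07
eef_pos: [543.6, -122.5, 178.6]
tcp_rot: [-3.14, -0.0, 1.741]
ft_force: [-5.1, -2.2, 1.7]
opening: 0.146
grip_force: 30.0
```

{"name": "step_arm", "arguments": {"increments": [{"slide": [0, 0, 0], "roll": 0}, {"slide": [0, 0, 0], "roll": 0}, {"slide": [0, 0, 0], "roll": 0}]}}

```text
t: 8.45
eef_pos: [543.5, -122.5, 178.6]
tcp_rot: [-3.14, -0.0, 1.741]
ft_force: [-5.2, -1.4, 1.9]
opening: 0.147
grip_force: 30.0
```

Gripped: opening 14 mm, force 30 N. Zero height is z = 178.6. I'll relieve the ~1 mm side offset and raise.

{"name": "step_arm", "arguments": {"increments": [{"slide": [0, -0.001, -0.001], "roll": 0}, {"slide": [0, -0.001, -0.003], "roll": 0}, {"slide": [0, -0.001, -0.007], "roll": 0}, {"slide": [0, -0.001, -0.011], "roll": 0}, {"slide": [0, -0.001, -0.015], "roll": 0}]}}

```text
t: 9.07
eef_pos: [543.6, -122.5, 193.8]
tcp_rot: [3.141, 0.0, 1.741]
ft_force: [5.5, -0.4, -7.7]
opening: 0.148
grip_force: 30.0
```

{"name": "step_arm", "arguments": {"increments": [{"slide": [0, 0.0005, -0.005], "roll": 0}, {"slide": [0, 0.0005, -0.01], "roll": 0}, {"slide": [0, 0.0005, -0.015], "roll": 0}, {"slide": [0, 0.0005, -0.02], "roll": 0}, {"slide": [0, 0.0005, -0.025], "roll": 0}]}}

```text
t: 9.7
eef_pos: [543.5, -122.5, 218.8]
tcp_rot: [-3.141, -0.0, 1.741]
ft_force: [1.0, -1.6, -10.1]
opening: 0.147
grip_force: 30.0
```

{"name": "step_arm", "arguments": {"increments": [{"slide": [0, 0, -0.005], "roll": 0}, {"slide": [0, 0, -0.01], "roll": 0}, {"slide": [0, 0, -0.015], "roll": 0}, {"slide": [0, 0, -0.02], "roll": 0}, {"slide": [0, 0, -0.025], "roll": 0}]}}

```text
t: 10.32
eef_pos: [543.6, -122.5, 243.9]
tcp_rot: [-3.141, -0.0, 1.741]
ft_force: [-1.5, -1.9, -9.0]
opening: 0.149
grip_force: 30.0
```

{"name": "step_arm", "arguments": {"increments": [{"slide": [0, 0, -0.005], "roll": 0}, {"slide": [0, 0, -0.01], "roll": 0}, {"slide": [0, 0, -0.014], "roll": 0}, {"slide": [0, 0, -0.017], "roll": 0}, {"slide": [0, 0, -0.019], "roll": 0}]}}

```text
t: 10.95
eef_pos: [543.6, -122.5, 262.6]
tcp_rot: [-3.141, -0.0, 1.741]
ft_force: [-4.1, -3.3, -10.0]
opening: 0.144
grip_force: 30.0
```

{"name": "step_arm", "arguments": {"increments": [{"slide": [0, 0, 0], "roll": 0}, {"slide": [0, 0, 0], "roll": 0}]}}

```text
t: 11.2
eef_pos: [543.6, -122.5, 262.7]
tcp_rot: [-3.141, -0.0, 1.741]
ft_force: [-5.1, -2.1, -7.9]
opening: 0.146
grip_force: 30.0
```

Run:
```python
from h import *
np.set_printoptions(precision=1,suppress=True,linewidth=150)
st=state();print(st["eef_pos"],st["ft_force"])
c=imaging.read_camera("scene");P=cloud(c).reshape(-1,3)
cv2.imwrite("pics/c5.png",cv2.resize(c["color"][110:280,110:290],(635,600))[...,::-1])
a=np.radians(9.7);d=P-[544,-122,0];x=d[:,0]*np.cos(a)+d[:,1]*np.sin(a);y=-d[:,0]*np.sin(a)+d[:,1]*np.cos(a)
for lo in range(290,330,4):
    m=(abs(x)<10)&(abs(abs(y)-30)<16)&(P[:,2]>=lo)&(P[:,2]<lo+4)
    if m.sum(): print(lo,m.sum())
m=(abs(x-24)<10)&(abs(abs(y)-108)<25)&(P[:,2]>270); print("pipette top",np.percentile(P[m,2],[90,98]))
```

```text
[ 543.6 -122.5  262.7] [-5.1 -2.1 -7.9]
290 14
294 18
298 18
302 45
306 50
310 62
314 95
318 4
pipette top [330.9 332.8]
```

View pics/c5.png

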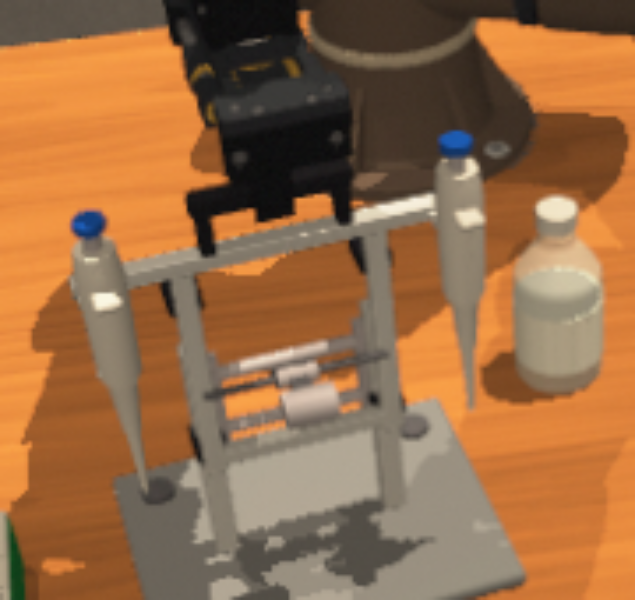

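The section is up: the handle top reads about 315 (≈ 0.084) and the pipettes have risen with it. Both rungs show, near (285, 355) and (300, 410). I'll estimate the lowest rung's height from depth while beginning to lower.

{"name": "step_arm", "arguments": {"increments": [{"slide": [0, -0.0005, 0.003], "roll": 0}, {"slide": [0, -0.0005, 0.006], "roll": 0}, {"slide": [0, -0.0005, 0.009], "roll": 0}, {"slide": [0, -0.0005, 0.012], "roll": 0}, {"slide": [0, -0.0005, 0.014], "roll": 0}]}}

```text
t: 11.88
eef_pos: [543.6, -122.5, 248.5]
tcp_rot: [3.141, 0.0, 1.741]
ft_force: [1.3, -0.5, -7.5]
opening: 0.147
grip_force: 30.0
```

Run:
```python
from h import *
np.set_printoptions(precision=1,suppress=True,linewidth=150)
st=state();print(st["eef_pos"],st["ft_force"])
a=np.radians(9.7)
for n in ["scene"]:
    c=imaging.read_camera(n);P=cloud(c).reshape(-1,3)
    d=P-[544,-122,0];x=22+d[:,0]*np.cos(a)+d[:,1]*np.sin(a);y=-d[:,0]*np.sin(a)+d[:,1]*np.cos(a)
    m=(abs(x)<12)&(abs(y)<48)&(P[:,2]>80)&(P[:,2]<180)
    for lo in range(80,180,3):
        k=m&(P[:,2]>=lo)&(P[:,2]<lo+3)
        if k.sum(): print(lo,k.sum(),np.percentile(x[k],[5,50,95]),np.percentile(y[k],[5,95]))
```

```text
[ 543.6 -122.5  248.5] [ 1.3 -0.5 -7.5]
101 2 [0.2 0.8 1.3] [45.9 47.8]
104 1 [1.4 1.4 1.4] [-46.5 -46.5]
107 4 [-3.4  2.5  5.1] [-32.4  47. ]
110 3 [-0.   1.1  2.9] [-44.9  37.3]
113 9 [-0.7  1.3  3.3] [-47.3  45.2]
116 22 [-1.2  1.9  4.2] [-35.6  45.8]
119 43 [-3.2  1.5  5.3] [-42.1  41.3]
122 43 [-2.7  1.2  4.5] [-43.4  42.6]
125 7 [0.6 2.1 4.2] [-40.8  39.1]
128 2 [3.2 3.5 3.8] [44.9 47.1]
131 1 [3.2 3.2 3.2] [45.2 45.2]
134 2 [-2.7  2.1  6.9] [45.  46.5]
137 5 [-9.3 -6.3  1.2] [-11.5  37.7]
140 7 [-6.6 -5.3  2.8] [-35.7  35.2]
143 6 [-4.4 -0.4  3.3] [-3.4 46. ]
146 5 [0.3 2.3 4.2] [-6.8 47.1]
149 5 [0.8 3.8 8.4] [-38.7  46.8]
152 2 [1.4 2.4 3.4] [-42.9  40.6]
155 5 [-0.3  1.5  3.6] [-47.   46.8]
158 12 [0.5 1.8 3.7] [-45.9  47.6]
161 44 [-0.4  3.   4.5] [-43.5  37.6]
164 68 [-3.5  1.7  5.5] [-36.9  42.3]
167 54 [-2.7  0.5  5.3] [-44.5  39.7]
170 10 [-2.9  1.9  3.9] [-46.6  46.2]
173 2 [-5.2 -0.6  4. ] [46.2 46.7]
176 4 [-6.1 -2.8  3.7] [-47.4  47. ]
179 2 [0.6 1.5 2.5] [44.9 47.6]
```

The lowest rung's top is at about 123–125, so I expect the seat at h ≈ 0.060–0.062 (z ≈ 239–241). The arm is at 248.5 now. I'll creep down, feeling for the rung.

{"name": "step_arm", "arguments": {"increments": [{"slide": [0, 0, 0.001], "roll": 0}, {"slide": [0, 0, 0.002], "roll": 0}, {"slide": [0, 0, 0.003], "roll": 0}, {"slide": [0, 0, 0.004], "roll": 0}, {"slide": [0, 0, 0.0045], "roll": 0}]}}

```text
t: 12.55
eef_pos: [543.6, -122.6, 244.2]
tcp_rot: [3.141, 0.0, 1.741]
ft_force: [4.7, -0.3, -6.7]
opening: 0.144
grip_force: 30.0
```

{"name": "step_arm", "arguments": {"increments": [{"slide": [0, 0, 0.0003], "roll": 0}, {"slide": [0, 0, 0.0006], "roll": 0}, {"slide": [0, 0, 0.0009], "roll": 0}, {"slide": [0, 0, 0.0012], "roll": 0}, {"slide": [0, 0, 0.0015], "roll": 0}]}}

```text
t: 13.18
eef_pos: [543.6, -122.5, 242.7]
tcp_rot: [3.141, 0.0, 1.741]
ft_force: [5.2, 0.7, -7.7]
opening: 0.142
grip_force: 30.0
```

{"name": "step_arm", "arguments": {"increments": [{"slide": [0, 0.0003, 0.0003], "roll": 0}, {"slide": [0, 0.0003, 0.0006], "roll": 0}, {"slide": [0, 0.0003, 0.0009], "roll": 0}, {"slide": [0, 0.0003, 0.0012], "roll": 0}, {"slide": [0, 0.0003, 0.0012], "roll": 0}]}}

```text
t: 13.8
eef_pos: [543.6, -122.5, 241.4]
tcp_rot: [-3.142, 0.0, 1.741]
ft_force: [3.7, -0.2, -7.2]
opening: 0.145
grip_force: 30.0
```

{"name": "step_arm", "arguments": {"increments": [{"slide": [0, 0.0002, 0.0003], "roll": 0}, {"slide": [0, 0.0002, 0.0006], "roll": 0}, {"slide": [0, 0.0002, 0.0009], "roll": 0}, {"slide": [0, 0.0002, 0.0012], "roll": 0}, {"slide": [0, 0.0002, 0.0012], "roll": 0}]}}

```text
t: 14.42
eef_pos: [543.6, -122.5, 240.1]
tcp_rot: [-3.141, -0.0, 1.741]
ft_force: [0.1, -1.0, -8.0]
opening: 0.145
grip_force: 30.0
```

{"name": "step_arm", "arguments": {"increments": [{"slide": [0, 0, 0.0003], "roll": 0}, {"slide": [0, 0, 0.0006], "roll": 0}, {"slide": [0, 0, 0.0009], "roll": 0}, {"slide": [0, 0, 0.0012], "roll": 0}, {"slide": [0, 0, 0.0012], "roll": 0}]}}

```text
t: 15.05
eef_pos: [543.6, -122.5, 239.2]
tcp_rot: [-3.141, 0.0, 1.741]
ft_force: [-3.8, -0.8, -4.2]
opening: 0.147
grip_force: 30.0
```

The load is dropping (-8 → -4 N) and the arm lags its command, so this looks like contact. Smaller steps now.

{"name": "step_arm", "arguments": {"increments": [{"slide": [0, -0.0002, 0.0001], "roll": 0}, {"slide": [0, -0.0002, 0.0003], "roll": 0}, {"slide": [0, -0.0002, 0.0004], "roll": 0}, {"slide": [0, -0.0002, 0.0004], "roll": 0}]}}

```text
t: 15.55
eef_pos: [543.6, -122.5, 239.1]
tcp_rot: [3.141, 0.0, 1.741]
ft_force: [-4.8, -0.6, 2.1]
opening: 0.147
grip_force: 30.0
```

Seated: z holds at 239.1 (h ≈ 0.0605, matching the camera estimate) and the rung carries the weight. I'll ease off to about zero force and release.

{"name": "step_arm", "arguments": {"increments": [{"slide": [0, -0.0004, -0.0001], "roll": 0}, {"slide": [0, -0.0004, -0.0001], "roll": 0}, {"slide": [0, -0.0004, -0.0001], "roll": 0}]}}

```text
t: 15.92
eef_pos: [543.6, -122.6, 239.1]
tcp_rot: [3.14, 0.0, 1.741]
ft_force: [-1.4, 2.0, 2.7]
opening: 0.142
grip_force: 30.0
```

{"name": "step_arm", "arguments": {"increments": [{"slide": [0, 0, 0], "roll": 0}, {"slide": [0, 0, 0], "roll": 0}, {"slide": [0, 0, 0], "roll": 0}, {"slide": [0, 0, 0], "roll": 0}, {"slide": [0, 0, 0], "roll": 0}], "fingers": 0.55}}

```text
t: 16.55
eef_pos: [543.2, -122.6, 238.7]
tcp_rot: [3.142, 0.0, 1.741]
ft_force: [-0.1, 0.1, 0.1]
opening: 0.542
grip_force: 0.0
```

{"name": "step_arm", "arguments": {"increments": [{"slide": [0, 0, 0], "roll": 0}, {"slide": [0, 0, 0], "roll": 0}, {"slide": [0, 0, 0], "roll": 0}]}}

```text
t: 16.92
eef_pos: [543.2, -122.6, 238.8]
tcp_rot: [3.142, 0.0, 1.741]
ft_force: [0.6, -0.3, 0.1]
opening: 0.55
grip_force: 0.0
```

Run:
```python
from h import *
np.set_printoptions(precision=1,suppress=True,linewidth=150)
st=state();print(st["eef_pos"],st["ft_force"],st["opening"])
a=np.radians(9.7)
c=imaging.read_camera("scene");P=cloud(c).reshape(-1,3)
d=P-[544,-122,0];x=d[:,0]*np.cos(a)+d[:,1]*np.sin(a);y=-d[:,0]*np.sin(a)+d[:,1]*np.cos(a)
m=(abs(x)<9)&(abs(abs(y)-30)<12)&(P[:,2]>262)&(P[:,2]<310);print("bar top",np.percentile(P[m,2],[50,95]))
m=(abs(x-24)<10)&(abs(abs(y)-108)<25)&(P[:,2]>270); print("pipette top",np.percentile(P[m,2],[90,98]))
```

```text
[ 543.2 -122.6  238.8] [ 0.6 -0.3  0.1] 0.5503357929174019
bar top [286.8 292.8]
pipette top [307.2 308.5]
```

The section holds: bar top ≈ 290 and pipette tops ≈ 307. I'll retreat straight up and check again.

{"name": "step_arm", "arguments": {"increments": [{"slide": [0, 0, -0.01], "roll": 0}, {"slide": [0, 0, -0.03], "roll": 0}, {"slide": [0, 0, -0.055], "roll": 0}, {"slide": [0, 0, -0.08], "roll": 0}, {"slide": [0, 0, -0.1], "roll": 0}]}}

```text
t: 17.6
eef_pos: [543.3, -122.6, 340.6]
tcp_rot: [3.14, 0.001, 1.741]
ft_force: [0.3, 0.2, -0.6]
opening: 0.553
grip_force: 0.0
```

{"name": "step_arm", "arguments": {"increments": [{"slide": [0, 0, 0], "roll": 0}, {"slide": [0, 0, 0], "roll": 0}, {"slide": [0, 0, 0], "roll": 0}]}}

```text
t: 17.98
eef_pos: [543.0, -122.5, 337.9]
tcp_rot: [-3.14, -0.001, 1.741]
ft_force: [-0.0, -0.3, -0.1]
opening: 0.55
grip_force: 0.0
```

Run:
```python
from h import *
np.set_printoptions(precision=1,suppress=True,linewidth=150)
st=state();print(st["eef_pos"],st["ft_force"],st["opening"])
a=np.radians(9.7)
c=imaging.read_camera("scene");P=cloud(c).reshape(-1,3)
cv2.imwrite("pics/c6.png",cv2.resize(c["color"][90:280,60:310],(780,593))[...,::-1])
d=P-[544,-122,0];x=d[:,0]*np.cos(a)+d[:,1]*np.sin(a);y=-d[:,0]*np.sin(a)+d[:,1]*np.cos(a)
m=(abs(x)<9)&(abs(abs(y)-30)<12)&(P[:,2]>262)&(P[:,2]<310);print("bar top",np.percentile(P[m,2],[50,95]))
m=(abs(x-24)<10)&(abs(abs(y)-108)<25)&(P[:,2]>270); print("pipette top",np.percentile(P[m,2],[90,98]))
```

```text
[ 543.  -122.5  337.9] [-0.  -0.3 -0.1] 0.5503636200127167
bar top [287.3 292.9]
pipette top [307.2 308.3]
```

View pics/c6.png

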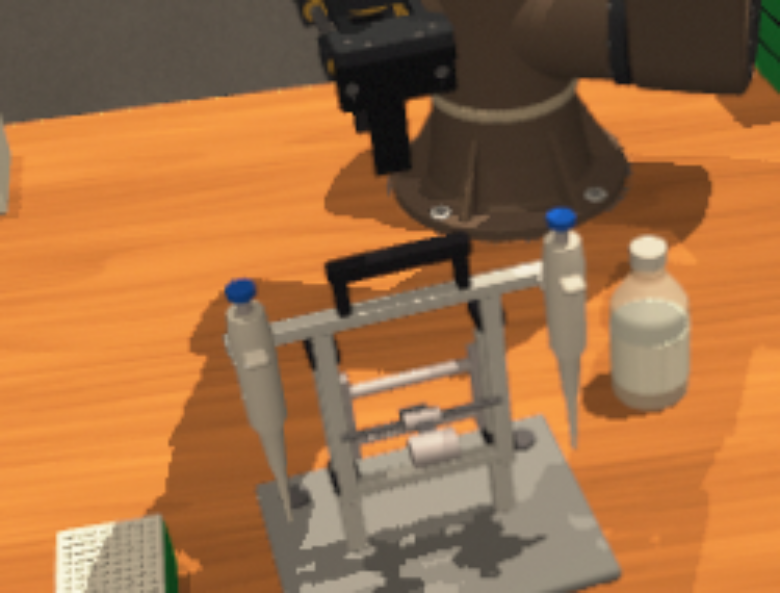

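The picture shows the section standing raised, its pawl (420, 415) on the lowest rung and the second rung above it (row 380). The gripper is clear and the bystanders are untouched.

```bash
python3 -c "
from cell import env
print(env.job_done())"
```

```text
the job is handed in; nothing more can be done
None
```

The sliding section now rests on the lowest rung (height about 0.060 m), released gently with the gripper clear, and the job is handed in; the first grasp closed on nothing because the fingertips sit about 28 mm above the reported TCP, so I regripped lower.

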